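# Clamp a split cutting board in the ratchet gluing jig

## Task

A small cutting board has split along its glue line and lies glued, in two halves, in the clamping jig: first lay the grey metal hold-down bar across the joint into the notches of the two wooden posts, fully down, and let go of it, so that the halves cannot spring up. Then pump the orange trigger of the ratchet clamp, letting it right out between squeezes, until the joint is shut and the sprung foot is clearly pressed in against the board, but stop while there is still bare spindle showing behind the red band. Finish with the trigger squeezed fully home and keep holding it so, because the pressure drops when it is let go; leave the other things on the worktop alone.

Things in the scene. Friction and masses are not known exactly. Their poses are not given: they have to be found in the camera images.
- bar_mid (a point): centre (half-way up) of the loose hold-down bar: plain grey metal with black end caps, 18 mm wide (its x), 200 long (its y), 24 high (its z, up), about 0.5 kg. It starts lying on the worktop in front of the hob. Either end may go to either post.
- seat (a point): where bar_mid is when the bar lies fully down in both notches: fixed point of the jig, 47 mm above the worktop, over the joint. Axes of the jig: x from clamp to fence, y along the joint and the seated bar, z up. Notches 22 mm wide (bar has 2 mm play each side), 18 deep, bevelled mouths, open at the top; floor 35 mm, post tops 53 mm above the worktop.
- jig: the fixed plywood jig, base 285x200x15 mm; origin on the worktop, axes as seat, which is at x = 55 mm. Two pale notched posts at x = 55, y = +-86.5 mm (16 thick). Fence across y, 45 mm high, from x = 115 to 131 mm. Clamp with black upright pistol grip at the -x end. The board lies on the base, its top 33 mm above the worktop, 2 mm under the seated bar.
- half_a_mid (a point): centre of the board half against the fence: loose, brown wood with an eyelet, 60 (x, across the joint) x 150 (y) x 18 mm (z up), lying on the jig's base
- half_b_mid (a point): centre of the other half, next to the clamp's foot: same size, loose. When the joint is shut the two centres are 60 mm apart; at the start 5 to 14 mm more.
- clamp_grip (a point): fixed point of the jig for gripping, axes as the jig's (x to the fence, z up), 130 mm above the worktop: midway between the back of the black grip (x = -16.3 mm) and the front of the orange trigger when squeezed home (x = +16.3; let out: +32). Close two fingers along x across both, from above; open to let the trigger out. Clamp body below is up to 94 mm high.
- trigger (a joint): angle of the trigger, 0 let out, 0.30 squeezed home. It is 20 mm wide, hinged at its foot, and leans from the grip towards the fence, top about 140 mm above the worktop; the fixed grip behind it is 28 wide, 20 thick, top at 165 mm. A spring returns it (about 3 N at the fingers); with the foot pressed in it needs up to about 15 N.
- rod (a joint): travel of the toothed rod towards the board, 0 (drawn back) to 0.056 m. Each full squeeze drives it one tooth, 6 mm (the first squeeze up to 11 mm); a pawl holds it, but under pressure it slips back 2 to 3 mm when the trigger is let out, so that each squeeze then gains about 5 mm. It takes 3 to 8 squeezes.
- foot (a joint): how far the sprung foot (orange plate with rubber face, on a bright spindle) is pressed in: 0 free, 0.018 m at its stop. Its spring, 4 N plus 0.9 N per mm, yields only once the joint is shut. The 5 mm of spindle next to the foot are red; bare spindle shows behind the red up to 0.013 m. Wanted with the trigger home: 0.0015 to 0.013 m.
- tape_roll: roll of masking tape, 96 mm across, 25 high, bystander
- spice_jar: glass spice jar with red cap, 45 mm across, 106 high, bystander

How it is judged:
On the way, in this order (a step that is already met when the one before it is completed fails the run):
1. the bar lies fully down in both notches and is let go, with the joint still open (horizontal distance between bar_mid and seat below 0.012 m and height (world z) of bar_mid between 0.044 and 0.0495 m and angle between the y axis of bar_mid and the y axis of seat, either way round below 0.05 rad and contact force between the fingers and anything else below 0.2 N and distance between half_a_mid and half_b_mid above 0.063 m), for 0.2 s.
2. the trigger is squeezed home for the first time, the joint still open (value of joint trigger above 0.27 rad and distance between half_a_mid and half_b_mid above 0.062 m), for 0.05 s.
3. the trigger is let out again (value of joint trigger below 0.05 rad), for 0.05 s.
At the end, for the whole second after the job is handed in: Fingers hold the trigger squeezed home (over 0.27 rad); foot pressed in 1.5 to 13 mm; joint shut (centres of the halves within 62.5 mm, square within 0.04 rad); bar fully down in both notches (centre within 12 mm of the seat in plan and 3 mm in height, aligned within 0.05 rad) (value of joint trigger above 0.27 rad and contact force between the fingers and anything else above 1 N and value of joint foot between 0.0015 and 0.013 m and distance between half_a_mid and half_b_mid below 0.0625 m and angle between the x axis of half_a_mid and the x axis of half_b_mid, either way round below 0.04 rad and horizontal distance between bar_mid and seat below 0.012 m and height (world z) of bar_mid between 0.044 and 0.0495 m and angle between the y axis of bar_mid and the y axis of seat, either way round below 0.05 rad); the arm keeps its last pose, push and grip.
It fails at once if the board is crushed: no bare spindle is left behind the red band (foot pressed in over 13.5 mm) (value of joint foot above 0.0135 m).
It fails at once if a bystander is moved by more than 3 cm (distance of any of tape_roll, spice_jar from where it was at the start of the episode above 0.03 m).
It also fails if it takes over 64 s, if anything falls off the work surface, if the arm or the gripper's body presses on something with over 40 N, if the wrist force passes 120 N, or if a joint passes its speed limit or range.

## Robot

A 6-joint arm with a two-finger parallel gripper is mounted at the origin on a cart in front of the work surface, level with it; the furniture and walls round the work are solid. World frame = base frame: x ahead of the robot, y to its left, z up, the work surface at z = 0. Lengths are in m, angles in rad, forces in N, time in s.
With the tool pointing down it reaches from about 0.375 to 0.975 m from the base axis. Payload 3.8 kg.
Tool frame: the origin (TCP) lies midway between the tips of the shut fingers; the grasp point (between the pads) lies 19 mm behind it; z points along the fingers, y is the line along which they close (so a half turn about z gives the same grasp; the last joint's range is limited). The gripper opens to 88 mm and grips with 3 to 60 N. Pads are 18 mm wide; open, the fingers measure 123 mm over their backs; the gripper's body (75 mm by 187 mm) begins 45 mm behind the grasp point.
Start: joints at [-1.289, 0.264, 1.604, -0, 1.274, -0.037], TCP at [0.212, -0.641, 0.239] pointing down, gripper open.
Joint ranges: [-2.63, 2.63], [-0.94, 2.18], [0.31, 2.57], [-1.31, 4.45], [0, 2.66], [-2.55, 2.55]. Speed limits (rad/s): [2.57, 2.57, 3.14, 3.14, 3.14, 3.14].

## Interface

Orientations are given as a rotation vector (axis times angle).
In Python, from plant import sensors, grab_frame, bot gives the robot as it stands.
- The arm moves only by the tool apply_moves, never from a script. Its argument "moves" is a list of rows, each a list of 3 entries, a list of its own where there are three numbers: the finger opening in cm, from 0 to 8.81, then the shift along the tool's x, y, z in cm, then the turn, a rotation vector about the tool's x, y, z in degrees. A call has 1 to 12 rows; each row is the pose to reach, as a shift and turn from the pose commanded when the call began, along the tool's axes at that moment; what a row does not reach only later rows make up. A row lasts 1/8 s, in which the tool goes at most 62.5 mm and 10.7 degrees, less where a joint would pass 70% of its speed; a pose out of reach is approached as far as the arm can. A call with a gripper value outside its range is refused whole. The fingers move at their own pace and stop on an object; "force" is the grip in N (left out, the last holds). Time passes only in rows, so rows that repeat a pose let the fingers close. It gives the time, the measured TCP pose, the force, the opening and the grip force at its end, in the units of the state.
- sensors.sense(): the state, without advancing time (a new reading comes with each control period).
- grab_frame(name): name is "side" or "top"; returns a dict with "color" (384x512x3 uint8, red, green, blue), "vfov" (degrees; the focal length in pixels is half the picture's height over the tangent of half this angle, whatever the lens; pixels are square), "cx", "cy" (the principal point, pixels), "R" (3x3) and "t" (3): a world point X has camera coordinates R X + t. Camera axes: x right, y down, z forward; pixel columns grow to the right and rows downward; lengths in m; the calibration is good to about 2 mm. A picture is of the moment at which its call begins. There is no depth.
- bot.close_job(): hands the job in; it is judged then, once.
The state is a dict: "time": time; "joints": joint angles; "joint_vel": joint speeds; "tau": joint torques, N m; "tcp_pos": TCP position; "orientation": TCP orientation; "contact_force": force on the tool from outside, world axes, zero at the start; "ft_torque": the same for the moment, N m; "gripper_width": finger opening in m; "finger_force": force on a finger pad.
Only numpy, scipy, OpenCV 4.12 (cv2) and the standard library are available. Lean on these libraries where they do the work, as an engineer would, in place of code of your own. Each camera call takes 0.05 s, during which the arm holds its last target. There are 200 camera calls.

## Working session

There is one attempt and no reset: what is moved stays moved. The work goes in short steps, Python scripts to look and compute and a tool call to move; the robot and the scene stay as the last step left them, time stands still between calls to the robot, and variables do not carry over. Pictures are saved under pics/ and viewed, at most 10 in all, crops included, and the job is handed in when it is done.

Besides the shell and the picture viewer there is one more tool, called by a JSON object that holds its "name" and its "arguments", one argument or row to a line. apply_moves: Moves the arm, as the interface text tells. Its arguments: {"type":"object","properties":{"moves":{"type":"array"},"force":{"type":"number"}},"required":["moves"]}

```bash
mkdir -p pics; python3 - <<'E'
from plant import sensors, grab_frame
import cv2,numpy as np
for n in ("side","top"):
    f=grab_frame(n); cv2.imwrite(f"pics/{n}0.png",cv2.resize(f["color"][...,::-1],(800,600),interpolation=cv2.INTER_CUBIC))
    np.savez(f"pics/{n}0.npz",**f)
    print(n,f["vfov"],f["cx"],f["cy"],np.round(f["R"],3).tolist(),np.round(f["t"],3), np.round(-f["R"].T@f["t"],3))
print(sensors.sense())
E
```

```text
side 48.22570198734847 259.59772005927323 192.22424256616668 [[0.989, -0.144, -0.017], [-0.103, -0.615, -0.782], [0.102, 0.775, -0.623]] [-0.591  0.142  1.631] [ 0.433 -1.263  1.118]
top 45.216930361304776 254.77639157807528 187.45866029916982 [[-0.003, -1.0, 0.001], [-0.993, 0.002, -0.117], [0.117, -0.002, -0.993]] [-0.016  0.602  1.494] [ 0.424 -0.015  1.554]
{'time': 0.1, 'joints': array([-1.28890836e+00,  2.64641973e-01,  1.60525966e+00, -2.87530536e-05,
        1.27373807e+00, -3.69206810e-02]), 'joint_vel': array([-0.00123015, -0.0018094 , -0.00384963, -0.00050438,  0.00028205,
        0.00104992]), 'tau': array([ 8.87744391e-04, -5.03618789e+01, -3.58069754e+01,  7.31283054e-02,
        2.32891022e-02, -6.51552318e-05]), 'tcp_pos': array([ 0.21135911, -0.6403523 ,  0.23752469]), 'orientation': array([-3.09975879e+00, -4.98356472e-01,  4.35432061e-04]), 'contact_force': array([-0.59473509, -0.38917467, -0.57748914]), 'ft_torque': array([ 0.01405034, -0.02855885,  0.01688601]), 'finger_force': 0.0, 'gripper_width': 0.0882383556446785}
```

View pics/side0.png

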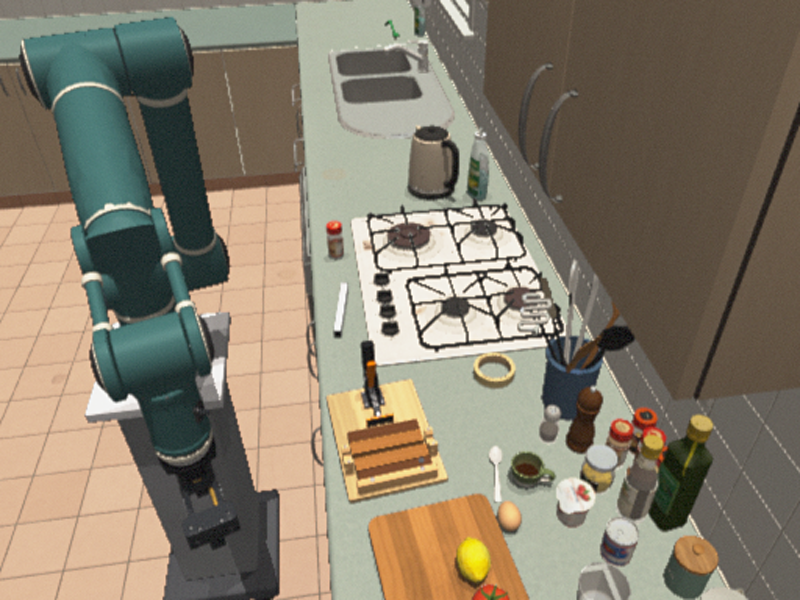

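View pics/top0.png

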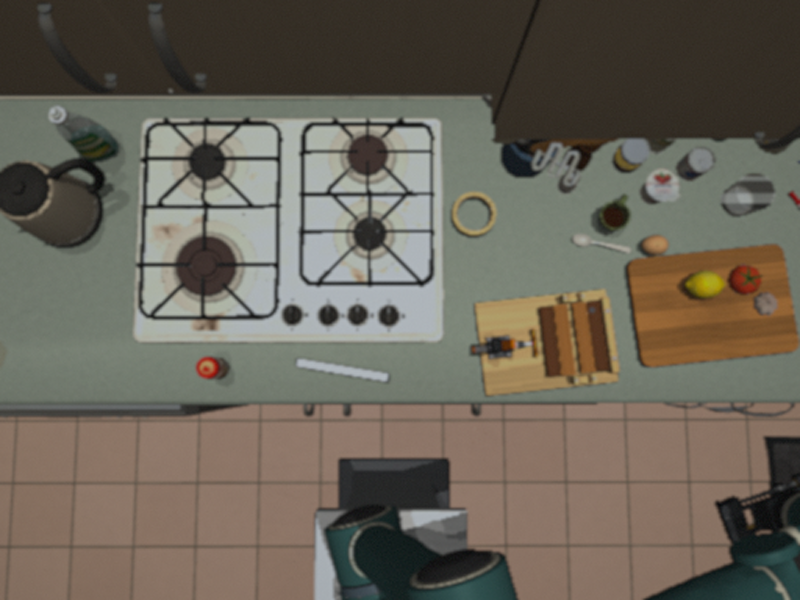

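```bash
cat > h.py <<'E'
import numpy as np,cv2
def K(f):
    h=f["color"].shape[0]; return h/2/np.tan(np.radians(float(f["vfov"]))/2)
def ray(f,uv,z):
    uv=np.atleast_2d(uv).astype(float); k=K(f)
    d=np.c_[(uv[:,0]-f["cx"])/k,(uv[:,1]-f["cy"])/k,np.ones(len(uv))]@f["R"]
    c=-f["R"].T@f["t"]; return c+d*((z-c[2])/d[:,2])[:,None]
def proj(f,X):
    p=np.atleast_2d(X)@f["R"].T+f["t"]; k=K(f); return np.c_[f["cx"]+k*p[:,0]/p[:,2],f["cy"]+k*p[:,1]/p[:,2]]
def big(m):
    c=max(cv2.findContours(m.astype(np.uint8),cv2.RETR_EXTERNAL,cv2.CHAIN_APPROX_NONE)[0],key=cv2.contourArea); return c[:,0,:]
def rect(f,c,z):
    P=ray(f,c,z)[:,:2].astype(np.float32)*1000
    r=cv2.minAreaRect(P); return r,cv2.boxPoints(r)
E
python3 - <<'E'
from h import *
f=dict(np.load("pics/top0.npz")); im=f["color"]; hsv=cv2.cvtColor(im,cv2.COLOR_RGB2HSV)
H,S,V=[hsv[...,i].astype(int) for i in range(3)]
b=np.zeros(H.shape,bool); b[222:252,180:258]=1
print(hsv[236,200:240:8].tolist(),hsv[236,262],hsv[250,330].tolist(),hsv[240,312].tolist())
m=b&(S<40)&(V>110); c=big(m); print("bar",len(c),rect(f,c,.024))
j=np.zeros(H.shape,bool); j[180:258,296:399]=1
m2=j&(H<28)&(S>70); m2=cv2.morphologyEx(m2.astype(np.uint8),cv2.MORPH_CLOSE,np.ones((5,5))); c2=big(m2); print("jig",rect(f,c2,.015))
cr=im[180:260,290:400].copy(); o=cv2.resize(cr,None,fx=7,fy=7,interpolation=cv2.INTER_CUBIC)
r,box=rect(f,c2,.015); cv2.polylines(o,[((proj(f,np.c_[box/1000,np.full(4,.015)])-[290,180])*7+3).astype(np.int32)],True,(255,0,255))
cv2.imwrite("pics/jig.png",o[...,::-1])
E
```

```text
[[83, 8, 125], [101, 16, 180], [103, 16, 188], [103, 17, 185], [90, 9, 147]] [ 52  22 127] [19, 110, 146] [18, 111, 159]
bar 212 (((440.77752685546875, 102.57464599609375), (254.99554443359375, 95.17859649658203), 89.85887908935547), array([[392.87436 , -24.805527],
       [488.05264 , -25.039948],
       [488.6807  , 229.95482 ],
       [393.5024  , 230.18924 ]], dtype=float32))
jig (((498.70623779296875, -326.88055419921875), (199.42965698242188, 306.5939025878906), 6.01603889465332), array([[ 383.47403, -184.87866],
       [ 415.60718, -489.78406],
       [ 613.9385 , -468.88245],
       [ 581.8053 , -163.97705]], dtype=float32))
```

View pics/jig.png

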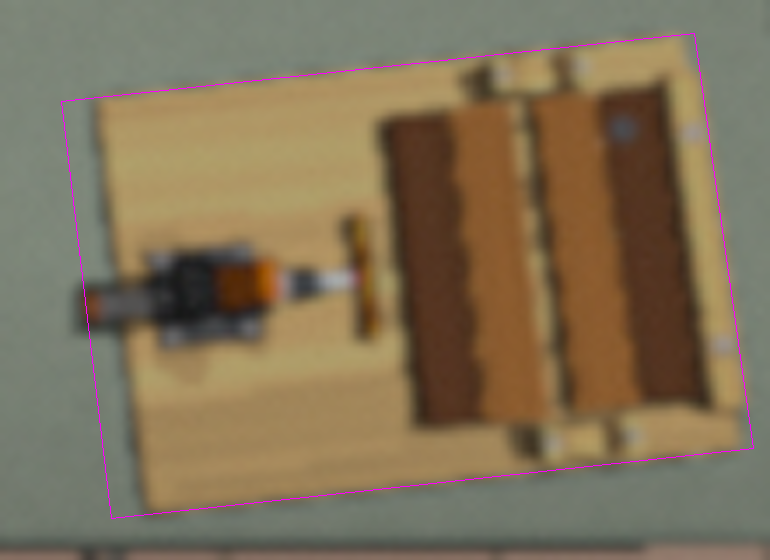

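```bash
python3 - <<'E'
from h import *
np.set_printoptions(precision=4,suppress=True)
f=dict(np.load("pics/top0.npz")); im=f["color"]; hsv=cv2.cvtColor(im,cv2.COLOR_RGB2HSV)
H,S,V=[hsv[...,i].astype(int) for i in range(3)]
b=np.zeros(H.shape,bool); b[222:252,180:258]=1
m=b&(S<30)&(V>115)&(H>75); n,l,st,_=cv2.connectedComponentsWithStats(m.astype(np.uint8)); i=1+st[1:,4].argmax(); print(st[i])
r,box=rect(f,big(l==i),.024);print(r)
def c(p,z): return ray(f,(np.array(p)-3)/7+[290,180],z)
B=c([(99,99),(147,512),(748,447),(691,36)],.015)[:,:2]; print("base",B, B.mean(0))
ex=(B[3]+B[2]-B[0]-B[1])/2; print(np.linalg.norm(ex),np.linalg.norm(B[0]-B[1]),np.linalg.norm(B[2]-B[3])); ey=(B[0]+B[3]-B[1]-B[2])/2
a1=np.arctan2(ex[1],ex[0]);a2=np.arctan2(-ey[0],ey[1]);print(np.degrees([a1,a2]))
a=a1; O=B.mean(0); R=np.array([[np.cos(a),np.sin(a)],[-np.sin(a),np.cos(a)]])
print("seat",O+R.T@[.055,0])
for nm,p,z in [("notches",[(535,72),(588,438)],.053),("griptop L/R?",[(80,308),(150,300),(215,285)],.165),("trig",[(277,283)],.14),("foot",[(355,218),(372,335)],.035)]:
    q=c(p,z)[:,:2]; print(nm,((q-O)@R.T)*1000)
# side crop
s=dict(np.load("pics/side0.npz")); o=cv2.resize(s["color"][205:325,200:295],None,fx=5,fy=5,interpolation=cv2.INTER_CUBIC); cv2.imwrite("pics/js.png",o[...,::-1])
E
```

```text
[189 229  60  16 357]
((440.694580078125, 101.97942352294922), (197.68553161621094, 20.24625015258789), 80.74970245361328)
base [[ 0.5828 -0.1822]
 [ 0.3866 -0.2019]
 [ 0.4164 -0.4871]
 [ 0.6126 -0.4672]] [ 0.4996 -0.3346]
0.28668079359498977 0.19716566231622779 0.19718296630230175
[-84.0407 -84.2301]
seat [ 0.5053 -0.3893]
notches [[ 57.0246  86.0422]
 [ 58.529  -85.25  ]]
griptop L/R? [[-179.5795   -3.8923]
 [-149.2681   -3.6835]
 [-120.7056   -0.2647]]
trig [[-89.9292  -1.5232]]
foot [[-32.063   27.9573]
 [-31.1538 -27.4091]]
```

View pics/js.png

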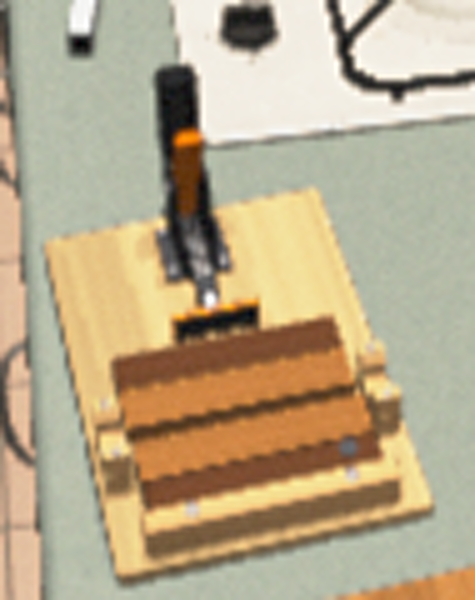

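```bash
cat >> h.py <<'E'
from scipy.spatial.transform import Rotation as Ro
def plan(pos,yaw,note=""):
    """cm/deg in tool frame to reach TCP pos (world), closing direction at yaw deg, pointing down"""
    from plant import sensors
    s=sensors.sense(); R0=Ro.from_rotvec(s["orientation"])
    best=None
    for y in (yaw,yaw+180):
        c,n=np.cos(np.radians(y)),np.sin(np.radians(y)); yt=np.array([c,n,0]); zt=np.array([0,0,-1.]); xt=np.cross(yt,zt)
        t=(R0.inv()*Ro.from_matrix(np.c_[xt,yt,zt])).as_rotvec(degrees=True)
        if best is None or np.linalg.norm(t)<np.linalg.norm(best): best=t
    print(note,"shift cm",np.round(R0.inv().apply(np.array(pos)-s["tcp_pos"])*100,2),"turn",np.round(best,1),"t",s["time"])
E
python3 - <<'E'
from h import *
np.set_printoptions(precision=4,suppress=True)
s=dict(np.load("pics/side0.npz")); O=np.array([.4996,-.3346]); a=np.radians(-84.1); R=np.array([[np.cos(a),np.sin(a)],[-np.sin(a),np.cos(a)]])
def c(p,z): return ray(s,(np.array(p)-2)/5+[200,205],z)[:,:2]
for n,p,z in [("grip top",[(176,72),(175,82)],.165),("trig top",[(188,135)],.14),("foot top",[(215,308)],.045)]: print(n,(c(p,z)-O)@R.T*1000)
plan([.441,.102,.12],-9.25)
plan([.441,.102,.006],-9.25)
E
```

```text
grip top [[-131.2625    1.5187]
 [-121.8157   -1.088 ]]
trig top [[-96.2148   1.0395]]
foot top [[-28.6947   0.3372]]
 shift cm [ 45.07 -63.27  11.88] turn [ -0.1  -0.1 -62.5] t 0.1
 shift cm [ 45.07 -63.25  23.28] turn [ -0.1  -0.1 -62.5] t 0.1
```

{"name": "apply_moves", "arguments": {
  "moves": [
    [6,[5,-5,0],[0,0,-8]],
    [6,[8,-10,2],[0,0,-16]],
    [6,[12,-16,4],[0,0,-24]],
    [6,[16,-22,6],[0,0,-32]],
    [6,[20,-28,8],[0,0,-40]],
    [6,[24,-33,10],[0,0,-48]],
    [6,[28,-39,11],[0,0,-55]],
    [6,[32,-45,11],[0,0,-62.5]],
    [6,[36,-51,12],[0,0,-62.5]],
    [6,[40,-57,12],[0,0,-62.5]],
    [6,[45.1,-63.2,12],[0,0,-62.5]],
    [6,[45.1,-63.2,12],[0,0,-62.5]]
  ],
  "force": 25
}}

```text
time: 1.6
tcp_pos: [0.4287, 0.063, 0.1199]
orientation: [2.392, 2.036, 0.001]
contact_force: [0.4, -0.6, 0.8]
gripper_width: 0.0602
finger_force: 0.0
```

```bash
python3 - <<'E'
from h import *
from plant import grab_frame
f=grab_frame("top"); im=f["color"]; cv2.imwrite("pics/t1.png",cv2.resize(im[180:290,150:290],None,fx=5,fy=5,interpolation=cv2.INTER_CUBIC)[...,::-1])
plan([.441,.102,.12],-9.25); plan([.441,.102,.006],-9.25)
E
```

```text
shift cm [3.38 0.49 0.05] turn [ 0.1 -0.3  0.2] t 1.65
 shift cm [ 3.32  0.47 11.45] turn [ 0.1 -0.3  0.2] t 1.65
```

View pics/t1.png

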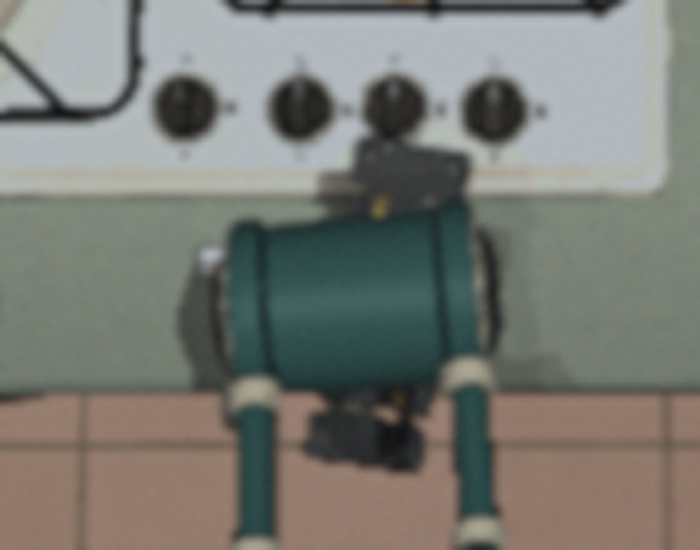

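{"name": "apply_moves", "arguments": {
  "moves": [
    [6,[3.4,0.5,0],[0,0,0]],
    [6,[3.4,0.5,4],[0,0,0]],
    [6,[3.4,0.5,7],[0,0,0]],
    [6,[3.4,0.5,7],[0,0,0]],
    [6,[3.4,0.5,7],[0,0,0]]
  ]
}}

```text
time: 2.28
tcp_pos: [0.4395, 0.0935, 0.0507]
orientation: [2.393, 2.035, 0.001]
contact_force: [0.5, 0.0, 0.3]
gripper_width: 0.0602
finger_force: 0.0
```

```bash
python3 - <<'E'
from h import *
plan([.441,.102,.006],-9.25)
E
```

```text
shift cm [0.86 0.01 4.47] turn [ 0. -0. -0.] t 2.275
```

{"name": "apply_moves", "arguments": {
  "moves": [
    [6,[0.9,0,2.5],[0,0,0]],
    [6,[0.9,0,4.4],[0,0,0]],
    [6,[0.9,0,4.4],[0,0,0]],
    [6,[0.9,0,4.4],[0,0,0]],
    [0,[0.9,0,4.4],[0,0,0]],
    [0,[0.9,0,4.4],[0,0,0]],
    [0,[0.9,0,4.4],[0,0,0]],
    [0,[0.9,0,4.4],[0,0,0]],
    [0,[0.9,0,4.4],[0,0,0]]
  ],
  "force": 30
}}

```text
time: 3.4
tcp_pos: [0.4414, 0.1026, 0.0063]
orientation: [2.392, 2.035, 0.002]
contact_force: [2.0, -0.6, -0.4]
gripper_width: 0.0177
finger_force: 30.0
```

```bash
python3 - <<'E'
from h import *
from plant import sensors
p=sensors.sense()["tcp_pos"]; plan(p+[0,0,.15],-9.25)
O=np.array([.4996,-.3346]);a=np.radians(-84.1);e=np.array([np.cos(a),np.sin(a)])
for d in (.0565,): print(O+e*d); plan([*(O+e*d),p[2]+.12],-84.1)
E
```

```text
shift cm [ 1.0e-02  3.0e-02 -1.5e+01] turn [ 0.1 -0.   0. ] t 3.4
[ 0.50540778 -0.39080071]
 shift cm [-47.67  14.25 -11.99] turn [ 0.1 -0.1 74.9] t 3.4
```

{"name": "apply_moves", "arguments": {
  "moves": [
    [0,[0,0,-6],[0,0,0]],
    [0,[0,0,-12],[0,0,0]],
    [0,[-3,1,-17],[0,0,6]],
    [0,[-7,2,-19],[0,0,14]],
    [0,[-12,3.5,-19],[0,0,22]],
    [0,[-17,5,-19],[0,0,30]],
    [0,[-22,6.5,-19],[0,0,38]],
    [0,[-27,8,-19],[0,0,46]],
    [0,[-32,9.5,-19],[0,0,54]],
    [0,[-37,11,-19],[0,0,62]],
    [0,[-42,12.5,-19],[0,0,70]],
    [0,[-47.7,14.2,-19],[0,0,74.9]]
  ]
}}

```text
time: 4.9
tcp_pos: [0.5028, -0.3912, 0.1933]
orientation: [-3.134, -0.156, 0.005]
contact_force: [1.3, 0.3, -6.6]
gripper_width: 0.0182
finger_force: 30.0
```

{"name": "apply_moves", "arguments": {
  "moves": [
    [0,[0,0,0],[0,0,0]],
    [0,[0,0,0],[0,0,0]]
  ]
}}

```text
time: 5.15
tcp_pos: [0.5027, -0.39, 0.1934]
orientation: [-3.133, -0.16, 0.006]
contact_force: [-0.4, 0.9, -5.4]
gripper_width: 0.0175
finger_force: 30.0
```

```bash
python3 - <<'E'
from h import *
plan([.5054,-.3908,.090],-84.1)
E
```

```text
shift cm [ 0.3   0.15 10.34] turn [-0.2  0.2 -0.1] t 5.15
```

{"name": "apply_moves", "arguments": {
  "moves": [
    [0,[0.3,0.1,5],[0,0,0]],
    [0,[0.3,0.1,11.5],[-0.2,0.2,0]],
    [0,[0.3,0.1,11.5],[-0.2,0.2,0]],
    [0,[0.3,0.1,11.5],[-0.2,0.2,0]]
  ]
}}

```text
time: 5.65
tcp_pos: [0.5077, -0.391, 0.0818]
orientation: [3.134, 0.163, 0.006]
contact_force: [0.1, -0.7, -4.7]
gripper_width: 0.0179
finger_force: 30.0
```

```bash
python3 - <<'E'
from h import *
from plant import grab_frame
f=grab_frame("top"); g=grab_frame("side")
np.savez("pics/t2.npz",**f);np.savez("pics/s2.npz",**g)
A=cv2.resize(f["color"][165:275,330:410],None,fx=5,fy=5,interpolation=cv2.INTER_CUBIC); B=cv2.resize(g["color"][235:325,200:278],None,fx=5,fy=5,interpolation=cv2.INTER_CUBIC)
o=np.zeros((550,790,3),np.uint8); o[:A.shape[0],:400]=A; o[:B.shape[0],400:]=B
cv2.imwrite("pics/p2.png",o[...,::-1])
E
```

```text
(no output)
```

View pics/p2.png

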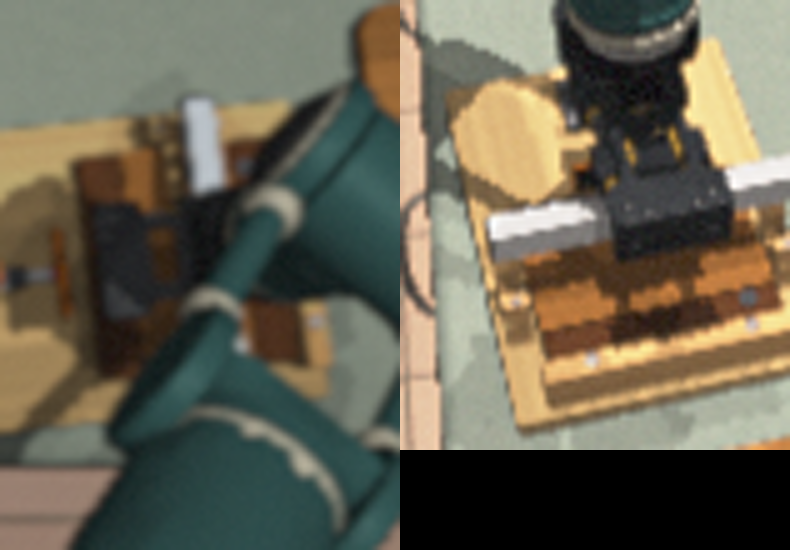

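```bash
python3 - <<'E'
from h import *
np.set_printoptions(precision=1,suppress=True)
O=np.array([.4996,-.3346]); a=np.radians(-84.1); R=np.array([[np.cos(a),np.sin(a)],[-np.sin(a),np.cos(a)]])
J=lambda q:(q[:,:2]-O)@R.T*1000
t=dict(np.load("pics/t2.npz")); s=dict(np.load("pics/s2.npz")); s0=dict(np.load("pics/side0.npz"))
for nm,f,(x0,y0,x1,y1) in [("top",t,(362,180,378,204)),("sideL",s,(217,272,242,292)),("sideR",s,(264,260,281,278))]:
    hsv=cv2.cvtColor(f["color"],cv2.COLOR_RGB2HSV).astype(int); m=np.zeros(hsv.shape[:2],bool); m[y0:y1,x0:x1]=1
    m&=(hsv[...,1]<45)&(hsv[...,2]>170); v,u=np.nonzero(m); q=J(ray(f,np.c_[u,v],.100))
    print(nm,len(u),"mean",q.mean(0),"min",q.min(0),"max",q.max(0)); vx,vy,cx,cy=cv2.fitLine(q.astype(np.float32),cv2.DIST_L2,0,.01,.01).ravel(); print(" angle off y deg",np.degrees(np.arctan(vx/vy)))
    for yy in range(-100,101,20):
        k=abs(q[:,1]-yy)<10
        if k.sum()>8: print("  y",yy,"x",q[k,0].min(),q[k,0].max(),q[k,0].mean(),k.sum())
print("side0 notches",J(ray(s0,(np.array([(112,425),(377,372)])-2)/5+[200,205],.053)))
plan([.5054,-.3908,.09],-84.1); plan([.5054,-.3908,.041],-84.1)
print(J(np.array([[.5077,-.391,0]])))
E
```

```text
top 75 mean [58.4 71.2] min [51.4 44.5] max [67.5 96.8]
 angle off y deg 0.749802
  y 60 x 51.40718666294309 64.44700785919929 57.92604683613191 26
  y 80 x 51.66821148796866 67.46267782426905 59.30297979793644 31
  y 100 x 52.52374734591813 62.86645365400269 57.14762263441744 10
sideL 95 mean [ 55.7 -65.3] min [ 44.4 -94.3] max [ 64.6 -30.9]
 angle off y deg 3.6195335
  y -80 x 44.40665922978692 64.39064709952304 54.728119380773364 35
  y -60 x 46.86230787502072 64.62213235317034 55.88486623146128 31
  y -40 x 50.0355471876495 63.951865718762825 57.38267480751763 22
sideR 140 mean [47.3 86.9] min [17.8 55.9] max [ 91.8 112.4]
 angle off y deg -59.19373
  y 60 x 45.899281977772304 63.97089496443051 54.87400364633857 23
  y 80 x 17.75131999450882 90.21156637057257 49.019641506568775 52
  y 100 x 19.399521972154822 91.78627971466636 43.9423461556299 62
side0 notches [[ 55.5 -83.3]
 [ 57.5  87.1]]
 shift cm [-0.4 -0.2 -0.6] turn [ 0.4 -0.4  0. ] t 5.75
 shift cm [-0.4 -0.3  4.3] turn [ 0.4 -0.4  0. ] t 5.75
[[56.9  2.3]]
```

{"name": "apply_moves", "arguments": {
  "moves": [
    [0,[-0.3,-0.1,1],[0.3,-0.3,0]],
    [0,[-0.3,-0.1,2],[0.3,-0.3,0]],
    [0,[-0.3,-0.1,2],[0.3,-0.3,0]],
    [0,[-0.3,-0.1,2],[0.3,-0.3,0]]
  ]
}}

```text
time: 6.25
tcp_pos: [0.5041, -0.3911, 0.0607]
orientation: [-3.136, -0.16, 0.003]
contact_force: [-0.8, 0.0, -5.8]
gripper_width: 0.0179
finger_force: 30.0
```

```bash
python3 - <<'E'
from h import *
from plant import sensors
print(sensors.sense())
plan([.5054,-.3913,.041],-84.1)
E
```

```text
{'time': 6.25, 'joints': array([-6.98936852e-01,  3.56759226e-01,  1.83498856e+00,  1.57617051e-06,
        9.52742659e-01,  7.69636940e-01]), 'joint_vel': array([ 0.00079384, -0.005358  , -0.00601764, -0.00165407, -0.00176287,
       -0.00119474]), 'tau': array([ 1.73461282e-03, -5.32413554e+01, -3.27680111e+01,  5.54801000e-02,
        1.53582537e-02, -6.09823401e-04]), 'tcp_pos': array([ 0.50405557, -0.3911177 ,  0.06072954]), 'orientation': array([-3.13551467, -0.16039839,  0.00332691]), 'contact_force': array([-0.80178343,  0.03266667, -5.82599396]), 'ft_torque': array([-0.00073879,  0.02488124,  0.02099829]), 'finger_force': 29.95617031934671, 'gripper_width': 0.017928099366595368}
 shift cm [0.14 0.04 1.97] turn [-0.1  0.1 -0. ] t 6.25
```

{"name": "apply_moves", "arguments": {
  "moves": [
    [0,[0.1,0,0.7],[0,0,0]],
    [0,[0.1,0,1.3],[0,0,0]],
    [0,[0.1,0,1.7],[0,0,0]],
    [0,[0.1,0,2.0],[0,0,0]],
    [0,[0.1,0,2.0],[0,0,0]]
  ],
  "force": 15
}}

```text
time: 6.88
tcp_pos: [0.5057, -0.3924, 0.0414]
orientation: [3.137, 0.161, -0.001]
contact_force: [0.8, -6.3, -2.7]
gripper_width: 0.0179
finger_force: 15.0
```

{"name": "apply_moves", "arguments": {
  "moves": [
    [2.6,[0,0,0.1],[0,0,0]],
    [4,[0,0,0.1],[0,0,0]],
    [4,[0,0,0.1],[0,0,0]],
    [4,[0,0,-2],[0,0,0]],
    [4,[0,0,-7],[0,0,0]],
    [4,[0,0,-12],[0,0,0]],
    [7,[0,0,-17],[0,0,0]],
    [7,[0,0,-17],[0,0,0]]
  ]
}}

```text
time: 7.88
tcp_pos: [0.5086, -0.3937, 0.2194]
orientation: [3.13, 0.16, 0.012]
contact_force: [-0.4, -0.7, 0.3]
gripper_width: 0.0579
finger_force: 0.0
```

```bash
python3 - <<'E'
from h import *
from plant import grab_frame
O=np.array([.4996,-.3346]); a=np.radians(-84.1); e=np.array([np.cos(a),np.sin(a)])
g=grab_frame("side"); f=grab_frame("top"); np.savez("pics/t3.npz",**f);np.savez("pics/s3.npz",**g)
B=cv2.resize(g["color"][215:325,200:290],None,fx=5,fy=5,interpolation=cv2.INTER_CUBIC)
A=cv2.resize(f["color"][165:275,330:400],None,fx=5,fy=5,interpolation=cv2.INTER_CUBIC)
cv2.imwrite("pics/p3.png",np.hstack([A,B])[...,::-1])
q=O+e*-.121; print(q); plan([*q,.21],-84.1);plan([*q,.111],-84.1)
E
```

```text
[ 0.4871621  -0.21424096]
 shift cm [ -0.05 -17.83   0.3 ] turn [ 0. -0. -0.] t 7.975
 shift cm [ -0.06 -17.83  10.2 ] turn [ 0. -0. -0.] t 7.975
```

View pics/p3.png

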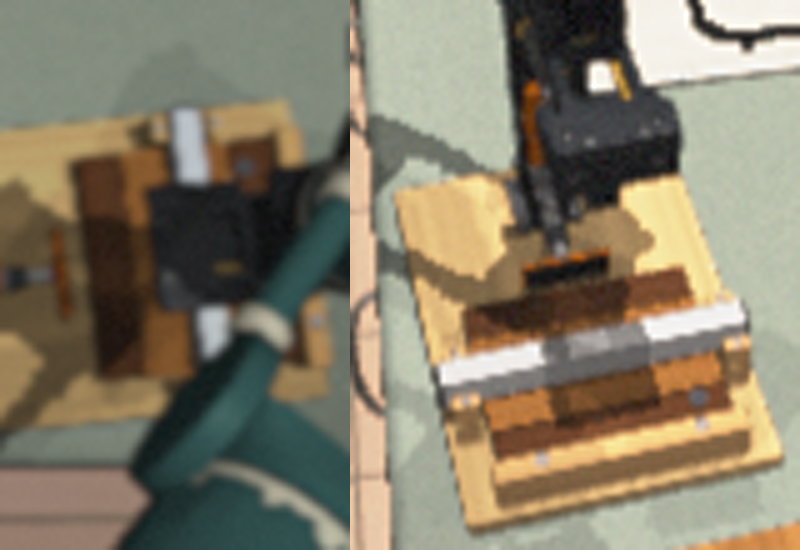

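```bash
python3 - <<'E'
from h import *
np.set_printoptions(precision=1,suppress=True)
O=np.array([.4996,-.3346]); a=np.radians(-84.1); R=np.array([[np.cos(a),np.sin(a)],[-np.sin(a),np.cos(a)]])
for n in ("top","side"):
    f=dict(np.load(f"pics/{n}0.npz")); im=f["color"]; hsv=cv2.cvtColor(im,cv2.COLOR_RGB2HSV)
    for z,ys in ((.165,(-8,0,8)),(.14,(0,))):
        for y in ys:
            xs=np.arange(-190,-60,5); P=np.c_[O+(np.c_[xs,np.full(len(xs),y)]/1000)@R,np.full(len(xs),z)]; uv=proj(f,P).astype(np.float32)
            g=cv2.remap(hsv,uv[:,:1],uv[:,1:],cv2.INTER_LINEAR)[:,0]
            print(n,z,y," ".join(f"{x}:{p[0]}/{p[1]}/{p[2]}" for x,p in zip(xs,g)))
E
```

```text
top 0.165 -8 -190:50/25/132 -185:54/24/117 -180:29/31/78 -175:11/125/87 -170:8/53/86 -165:10/5/75 -160:17/22/78 -155:14/21/82 -150:6/9/66 -145:119/11/44 -140:117/18/35 -135:101/16/28 -130:97/13/34 -125:114/22/34 -120:35/144/52 -115:13/214/73 -110:12/205/77 -105:12/206/79 -100:14/206/124 -95:12/133/157 -90:13/60/127 -85:51/41/86 -80:21/38/87 -75:23/43/123 -70:20/51/152 -65:17/59/151
top 0.165 0 -190:51/24/130 -185:53/24/125 -180:27/44/89 -175:12/144/92 -170:11/56/88 -165:18/10/77 -160:14/31/80 -155:15/34/80 -150:94/14/60 -145:30/3/46 -140:123/13/37 -135:99/14/32 -130:107/12/38 -125:95/14/35 -120:9/137/57 -115:14/229/81 -110:13/229/85 -105:13/229/93 -100:16/246/146 -95:13/152/166 -90:9/52/137 -85:13/23/83 -80:19/38/90 -75:18/48/142 -70:19/49/167 -65:15/46/148
top 0.165 8 -190:51/25/131 -185:49/26/134 -180:51/25/124 -175:50/26/113 -170:54/23/116 -165:44/29/107 -160:19/98/112 -155:18/115/127 -150:18/106/102 -145:14/28/68 -140:64/4/54 -135:139/16/34 -130:138/14/37 -125:75/12/33 -120:3/52/47 -115:7/79/64 -110:7/67/71 -105:11/88/85 -100:14/156/134 -95:16/151/158 -90:18/118/167 -85:19/113/17
[... 1304 characters left out ...]
70:30/28/198 -165:26/32/184 -160:22/32/161 -155:25/27/178 -150:23/21/201 -145:19/21/231 -140:19/29/213 -135:13/21/93 -130:71/8/43 -125:106/24/48 -120:85/42/40 -115:55/26/44 -110:54/14/47 -105:12/14/66 -100:60/39/88 -95:16/38/111 -90:16/31/144 -85:15/27/191 -80:17/21/241 -75:20/21/239 -70:17/31/235 -65:19/34/224
side 0.14 0 -190:42/25/187 -185:41/24/188 -180:38/23/185 -175:40/25/182 -170:40/23/162 -165:35/17/99 -160:43/20/49 -155:136/15/45 -150:68/14/45 -145:145/10/31 -140:87/86/24 -135:82/43/31 -130:34/27/30 -125:8/26/27 -120:37/20/30 -115:30/46/29 -110:86/42/31 -105:26/181/57 -100:14/234/167 -95:17/245/245 -90:15/246/227 -85:14/232/117 -80:13/233/93 -75:14/223/99 -70:13/211/98 -65:12/204/95
```

{"name": "apply_moves", "arguments": {
  "moves": [
    [8.8,[0,-4,0],[0,0,0]],
    [8.8,[0,-10,0],[0,0,0]],
    [8.8,[0,-15,0],[0,0,0]],
    [8.8,[0,-17.8,0],[0,0,0]],
    [8.8,[0,-17.8,0],[0,0,0]],
    [8.8,[0,-17.8,0],[0,0,0]]
  ]
}}

```text
time: 8.72
tcp_pos: [0.4868, -0.2145, 0.2103]
orientation: [-3.135, -0.161, 0.005]
contact_force: [-0.5, -0.2, -0.4]
gripper_width: 0.0882
finger_force: 0.0
```

{"name": "apply_moves", "arguments": {
  "moves": [
    [8.8,[0,0,4],[0,0,0]],
    [8.8,[0,0,8],[0,0,0]],
    [8.8,[0,0,9.9],[0,0,0]],
    [8.8,[0,0,9.9],[0,0,0]],
    [8.8,[0,0,9.9],[0,0,0]]
  ]
}}

```text
time: 9.35
tcp_pos: [0.4882, -0.215, 0.1136]
orientation: [-3.137, -0.16, -0.0]
contact_force: [-0.4, 0.5, 0.5]
gripper_width: 0.0882
finger_force: 0.0
```

```bash
python3 - <<'E'
from h import *
from plant import grab_frame,sensors
g=grab_frame("side");B=cv2.resize(g["color"][195:325,190:290],None,fx=4,fy=4,interpolation=cv2.INTER_CUBIC)
f=grab_frame("top"); A=cv2.resize(f["color"][165:295,290:390],None,fx=4,fy=4,interpolation=cv2.INTER_CUBIC)
cv2.imwrite("pics/p4.png",np.hstack([A,B])[...,::-1])
plan([.4871,-.2145,.111],-84.1); print(sensors.sense()["contact_force"])
E
```

```text
shift cm [-0.13 -0.05  0.31] turn [ 0.  -0.1 -0. ] t 9.45
[ 0.32915423  0.58873481 -0.35459863]
```

View pics/p4.png

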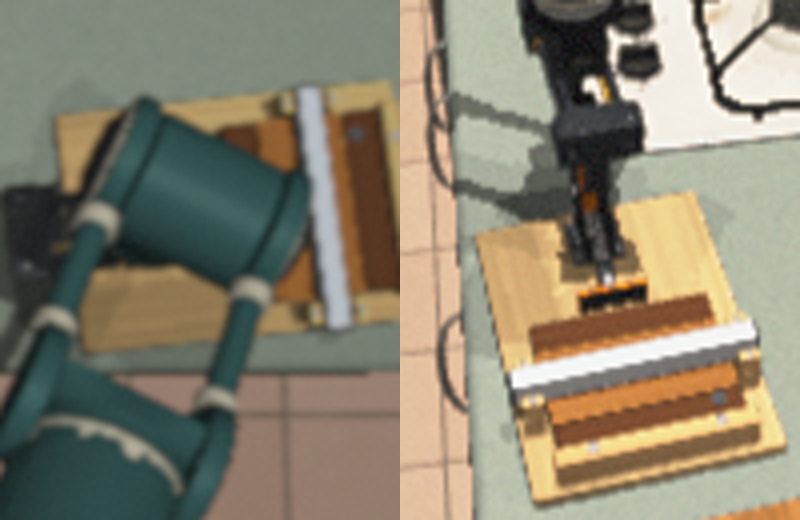

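{"name": "apply_moves", "arguments": {
  "moves": [
    [8.8,[-0.1,0,0.2],[0,0,0]],
    [3,[-0.1,0,0.2],[0,0,0]],
    [3,[-0.1,0,0.2],[0,0,0]],
    [3,[-0.1,0,0.2],[0,0,0]],
    [3,[-0.1,0,0.2],[0,0,0]],
    [3,[-0.1,0,0.2],[0,0,0]],
    [3,[-0.1,0,0.2],[0,0,0]]
  ],
  "force": 25
}}

```text
time: 10.32
tcp_pos: [0.4868, -0.2123, 0.1116]
orientation: [-3.132, -0.158, 0.001]
contact_force: [-1.3, 7.2, 9.3]
gripper_width: 0.0319
finger_force: 25.0
```

```bash
cat > look.py <<'E'
from h import *
from plant import grab_frame,sensors
import sys
s=sensors.sense(); print(s["time"],s["tcp_pos"],s["gripper_width"],s["finger_force"],s["contact_force"])
g=grab_frame("side"); np.savez(f"pics/{sys.argv[1]}.npz",**g)
O=np.array([.4996,-.3346]); a=np.radians(-84.1); R=np.array([[np.cos(a),np.sin(a)],[-np.sin(a),np.cos(a)]])
hsv=cv2.cvtColor(g["color"],cv2.COLOR_RGB2HSV).astype(int)
H,S,V=hsv[...,0],hsv[...,1],hsv[...,2]
m=np.zeros(H.shape,bool); m[255:285,225:258]=1
m&=(S>190)&(H>8)&(H<20)&(V>170); v,u=np.nonzero(m); q=(ray(g,np.c_[u,v],.045)[:,:2]-O)@R.T*1000
print("orange n",len(u),"foot jig x",np.median(q[:,0]).round(1),"y",q[:,1].min().round(),q[:,1].max().round())
# V/H profiles along jig x at y=-40..: gap between halves, z=.033
for y in (-40,40):
    xs=np.arange(-40,116,2); P=np.c_[O+(np.c_[xs,np.full(len(xs),y)]/1000)@R,np.full(len(xs),.033)]; uv=proj(g,P).astype(np.float32)
    p=cv2.remap(g["color"],uv[:,:1],uv[:,1:],cv2.INTER_LINEAR)[:,0,0]
    print(y,xs[0]," ".join(map(str,p)))
# redness near the spindle behind the foot
E
python3 look.py s4
```

```text
10.325 [ 0.48678344 -0.21227981  0.1115735 ] 0.03194493101226383 24.980823380174115 [-1.25110847  7.22251994  9.32320786]
orange n 7 foot jig x -19.8 y -17.0 23.0
-40 -40 245 245 245 244 243 243 240 237 235 234 233 221 209 177 144 128 126 127 129 130 130 129 127 125 127 129 141 155 174 193 206 215 225 233 240 243 245 245 245 246 246 236 224 178 135 128 122 122 121 118 117 137 161 190 214 216 215 214 213 214 216 208 198 159 119 119 121 125 128 130 131 130 133 154 180 215 240 244
40 -40 241 241 242 242 242 242 242 242 242 242 241 239 231 201 165 145 129 126 128 129 129 128 128 127 124 122 135 149 170 196 210 219 227 236 243 244 244 245 245 244 242 220 189 157 131 122 120 118 117 120 128 145 169 190 201 210 211 211 210 209 207 202 187 168 142 124 126 127 127 127 128 129 135 150 188 218 236 247
```

{"name": "apply_moves", "arguments": {
  "moves": [
    [8.2,[0,0,0],[0,0,0]],
    [8.2,[0,-0.2,0],[0,0,0]],
    [8.2,[0,-0.2,0],[0,0,0]],
    [8.2,[0,-0.2,0],[0,0,0]],
    [8.2,[0,-0.2,0],[0,0,0]],
    [3,[0,-0.2,0],[0,0,0]],
    [3,[0,-0.2,0],[0,0,0]],
    [3,[0,-0.2,0],[0,0,0]],
    [3,[0,-0.2,0],[0,0,0]],
    [3,[0,-0.2,0],[0,0,0]],
    [3,[0,-0.2,0],[0,0,0]]
  ]
}}

```text
time: 11.75
tcp_pos: [0.4869, -0.2123, 0.1116]
orientation: [-3.136, -0.16, -0.0]
contact_force: [-1.2, 1.2, 6.4]
gripper_width: 0.0321
finger_force: 25.0
```

```bash
python3 look.py s5
```

```text
11.75 [ 0.48688465 -0.2122737   0.11162401] 0.032090918285479546 25.00045096501708 [-1.2261805   1.20201268  6.42289463]
orange n 9 foot jig x -14.0 y -25.0 25.0
-40 -40 244 245 244 244 242 239 237 236 235 234 232 220 207 176 147 133 130 129 131 132 129 125 126 126 127 130 141 155 174 192 205 215 225 234 241 243 245 245 245 246 246 237 226 179 135 129 124 123 120 117 117 137 162 189 211 215 216 214 212 213 214 207 199 160 120 119 120 123 127 129 130 128 131 154 182 217 241 244
40 -40 241 241 241 241 241 242 242 242 242 242 242 239 231 201 165 146 130 128 130 130 129 128 126 125 125 124 135 148 170 195 209 219 228 237 243 244 244 245 245 244 243 221 190 157 131 122 120 118 116 119 128 145 170 192 204 213 213 213 211 209 207 202 187 168 144 127 126 127 128 128 130 131 134 147 188 220 237 246
```

{"name": "apply_moves", "arguments": {
  "moves": [
    [8.2,[0,0,0],[0,0,0]],
    [8.2,[0,0,0],[0,0,0]],
    [8.2,[0,0,0],[0,0,0]],
    [8.2,[0,0,0],[0,0,0]],
    [8.2,[0,0,0],[0,0,0]],
    [3,[0,0,0],[0,0,0]],
    [3,[0,0,0],[0,0,0]],
    [3,[0,0,0],[0,0,0]],
    [3,[0,0,0],[0,0,0]],
    [3,[0,0,0],[0,0,0]],
    [3,[0,0,0],[0,0,0]]
  ]
}}

```text
time: 13.18
tcp_pos: [0.4868, -0.2123, 0.1117]
orientation: [-3.136, -0.16, -0.0]
contact_force: [-0.8, 0.2, 6.3]
gripper_width: 0.032
finger_force: 25.0
```

```bash
python3 look.py s6
```

```text
13.175 [ 0.48683642 -0.21227729  0.11170077] 0.03201141998935883 25.001173352357 [-0.82882943  0.1747816   6.25436657]
orange n 7 foot jig x -8.2 y -23.0 28.0
-40 -40 244 244 244 244 242 240 237 235 234 233 233 234 235 231 225 200 161 137 130 126 127 128 129 129 127 125 125 124 132 143 164 199 222 234 242 244 245 245 244 245 246 237 225 177 132 127 123 121 120 118 119 138 162 189 211 215 215 214 212 213 215 207 197 159 120 121 124 127 131 131 130 129 133 155 182 216 240 244
40 -40 241 241 241 241 241 241 241 241 241 242 242 243 242 239 235 201 164 141 130 126 128 130 129 126 124 123 123 123 131 143 166 201 227 237 244 245 245 245 245 244 243 221 189 154 126 119 119 119 118 120 125 142 170 192 203 211 212 212 210 208 207 203 187 168 144 128 126 126 127 129 128 128 132 146 187 220 237 247
```

{"name": "apply_moves", "arguments": {
  "moves": [
    [8.2,[0,0,0],[0,0,0]],
    [8.2,[0,0,0],[0,0,0]],
    [8.2,[0,0,0],[0,0,0]],
    [8.2,[0,0,0],[0,0,0]],
    [8.2,[0,0,0],[0,0,0]],
    [3,[0,0,0],[0,0,0]],
    [3,[0,0,0],[0,0,0]],
    [3,[0,0,0],[0,0,0]],
    [3,[0,0,0],[0,0,0]],
    [3,[0,0,0],[0,0,0]],
    [3,[0,0,0],[0,0,0]]
  ]
}}

```text
time: 14.6
tcp_pos: [0.4869, -0.2123, 0.1118]
orientation: [-3.136, -0.16, -0.0]
contact_force: [-0.9, 0.9, 7.2]
gripper_width: 0.0319
finger_force: 25.0
```

```bash
python3 look.py s7; python3 - <<'E'
from h import *
B=[cv2.resize(np.load(f"pics/{n}.npz")["color"][235:300,215:265],None,fx=8,fy=8,interpolation=cv2.INTER_CUBIC) for n in("s6","s7")]
cv2.imwrite("pics/p7.png",np.hstack(B)[...,::-1])
E
```

```text
14.6 [ 0.48685298 -0.21227144  0.11177969] 0.0318665979508889 25.001089121215045 [-0.90173485  0.91924772  7.22098693]
orange n 10 foot jig x -1.9 y -28.0 22.0
-40 -40 244 244 244 244 242 240 237 234 233 232 232 232 233 232 232 229 224 211 186 163 143 125 125 125 128 131 129 125 125 126 135 156 183 216 238 243 245 245 244 245 246 236 224 178 134 127 121 120 120 118 118 138 162 188 209 213 215 213 211 212 214 208 200 162 122 122 123 125 127 128 130 129 131 154 181 216 241 244
40 -40 242 242 242 242 241 241 241 241 241 241 241 242 242 242 242 241 239 221 197 173 147 129 129 129 128 127 126 126 126 126 135 154 182 217 242 245 246 245 245 244 243 220 190 156 129 121 121 120 118 120 126 143 169 191 202 210 212 213 210 208 206 201 185 165 143 127 126 126 129 131 128 127 134 148 187 218 236 246
```

View pics/p7.png

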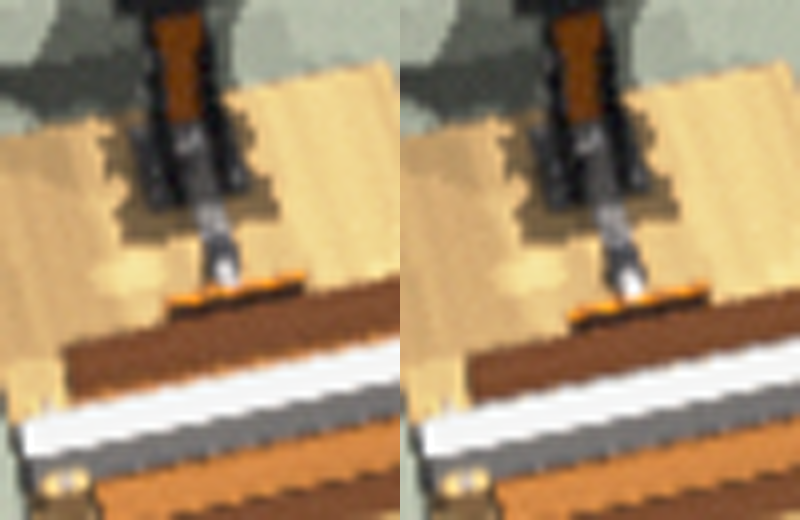

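{"name": "apply_moves", "arguments": {
  "moves": [
    [8.2,[0,0,0],[0,0,0]],
    [8.2,[0,0,0],[0,0,0]],
    [8.2,[0,0,0],[0,0,0]],
    [8.2,[0,0,0],[0,0,0]],
    [8.2,[0,0,0],[0,0,0]],
    [3,[0,0,0],[0,0,0]],
    [3,[0,0,0],[0,0,0]],
    [3,[0,0,0],[0,0,0]],
    [3,[0,0,0],[0,0,0]],
    [3,[0,0,0],[0,0,0]],
    [3,[0,0,0],[0,0,0]]
  ]
}}

```text
time: 16.02
tcp_pos: [0.4868, -0.2123, 0.1119]
orientation: [-3.136, -0.16, -0.0]
contact_force: [-2.9, 1.6, 7.9]
gripper_width: 0.032
finger_force: 25.0
```

```bash
python3 look.py s8
```

```text
16.025 [ 0.48677121 -0.21227197  0.11191028] 0.03201877000892582 25.003934379201382 [-2.92602487  1.59463469  7.87983272]
orange n 9 foot jig x -0.6 y -24.0 26.0
-40 -40 244 244 244 244 242 239 236 234 233 233 234 233 233 233 232 232 231 226 215 196 161 132 129 127 128 130 129 128 127 125 133 150 175 209 234 242 245 245 244 245 246 237 225 177 133 127 120 120 120 117 116 136 161 189 211 214 214 213 212 212 213 209 203 172 138 130 126 125 126 129 132 132 135 155 181 216 240 244
40 -40 241 241 242 242 241 241 240 240 240 241 242 241 241 241 242 243 244 243 238 214 170 139 131 127 128 129 128 127 125 123 134 159 189 220 242 245 245 245 245 244 243 221 191 158 130 120 119 118 118 120 126 142 169 191 201 210 211 212 211 209 208 206 197 182 148 121 125 126 126 126 127 129 135 149 188 218 236 246
```

```bash
python3 - <<'E'
from h import *
B=[cv2.resize(np.load(f"pics/{n}.npz")["color"][248:280,230:252],None,fx=18,fy=18,interpolation=cv2.INTER_NEAREST) for n in("s7","s8")]
cv2.imwrite("pics/p8.png",np.hstack(B)[...,::-1])
for n in ("s5","s6","s7","s8"):
    im=np.load(f"pics/{n}.npz")["color"].astype(int)[262:276,240:247]; print(n,"V by row (max over cols)",im.max(2).max(1).tolist(),"R-G",(im[...,0]-im[...,1]).max(1).tolist())
E
```

```text
s5 V by row (max over cols) [181, 236, 235, 237, 235, 236, 242, 241, 228, 94, 125, 130, 133, 130] R-G [34, 38, 40, 38, 40, 41, 49, 83, 102, 36, 49, 53, 52, 52]
s6 V by row (max over cols) [181, 235, 238, 235, 235, 235, 234, 239, 234, 238, 162, 106, 131, 131] R-G [35, 37, 41, 39, 39, 43, 44, 47, 79, 82, 64, 38, 51, 53]
s7 V by row (max over cols) [178, 236, 235, 235, 237, 236, 233, 230, 242, 249, 241, 241, 99, 128] R-G [36, 39, 39, 36, 38, 42, 36, 38, 41, 57, 85, 88, 33, 52]
s8 V by row (max over cols) [182, 234, 238, 236, 236, 235, 231, 231, 230, 244, 239, 240, 114, 124] R-G [35, 37, 36, 38, 38, 44, 40, 39, 38, 48, 74, 99, 47, 49]
```

View pics/p8.png

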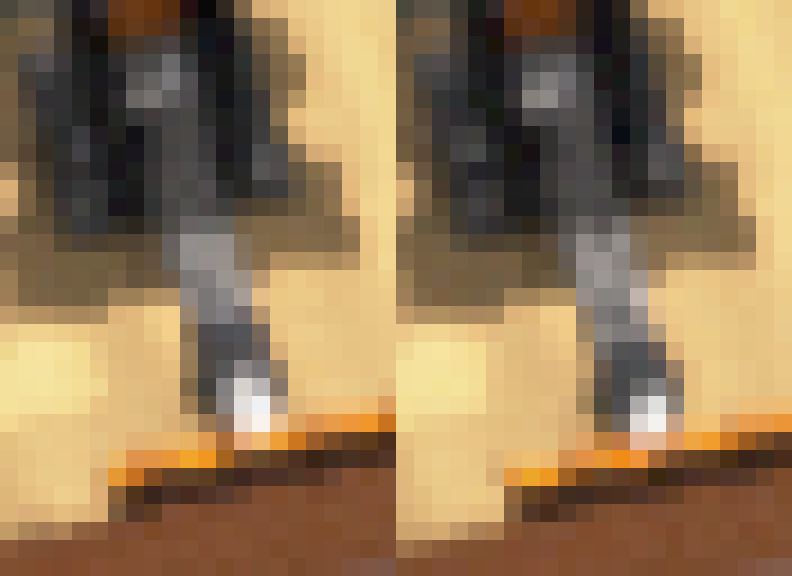

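{"name": "apply_moves", "arguments": {
  "moves": [
    [8.2,[0,0,0],[0,0,0]],
    [8.2,[0,0,0],[0,0,0]],
    [8.2,[0,0,0],[0,0,0]],
    [8.2,[0,0,0],[0,0,0]],
    [8.2,[0,0,0],[0,0,0]],
    [3,[0,0,0],[0,0,0]],
    [3,[0,0,0],[0,0,0]],
    [3,[0,0,0],[0,0,0]],
    [3,[0,0,0],[0,0,0]],
    [3,[0,0,0],[0,0,0]],
    [3,[0,0,0],[0,0,0]],
    [3,[0,0,0],[0,0,0]]
  ],
  "force": 30
}}

```text
time: 17.58
tcp_pos: [0.4865, -0.2123, 0.1123]
orientation: [-3.136, -0.161, 0.001]
contact_force: [-3.8, 2.3, 10.8]
gripper_width: 0.0323
finger_force: 30.0
```

```bash
python3 look.py s9; python3 - <<'E'
import numpy as np
for n in ("s7","s8","s9"):
    im=np.load(f"pics/{n}.npz")["color"].astype(int)[258:276,242:246]; print(n,"min ch by row",im.min(2).max(1).tolist())
E
```

```text
17.575 [ 0.48650754 -0.21228208  0.11227852] 0.03225320847799114 30.005584750324488 [-3.79127234  2.29601885 10.779039  ]
orange n 10 foot jig x -0.7 y -24.0 26.0
-40 -40 244 244 244 244 242 239 236 234 233 233 233 233 233 233 233 232 231 226 215 195 161 132 128 124 127 130 129 127 126 126 134 151 175 209 234 242 245 245 245 246 246 236 225 178 134 128 123 123 123 119 118 137 160 187 209 213 214 214 214 213 212 207 200 170 139 130 126 125 125 128 130 130 133 155 181 216 240 244
40 -40 241 241 242 242 241 241 241 241 241 241 241 242 242 241 241 243 244 243 238 213 169 137 130 125 129 132 131 129 127 127 138 161 189 220 243 245 245 245 245 244 243 221 191 158 133 123 120 118 117 120 128 145 169 190 201 210 212 214 211 209 209 206 199 186 151 124 124 122 126 129 129 129 134 148 187 219 236 246
s7 min ch by row [60, 60, 94, 138, 139, 146, 150, 133, 131, 121, 133, 206, 240, 236, 124, 44, 38, 49]
s8 min ch by row [57, 65, 104, 140, 128, 140, 173, 138, 133, 121, 100, 128, 221, 239, 158, 59, 40, 41]
s9 min ch by row [59, 65, 93, 125, 122, 142, 141, 137, 141, 138, 104, 92, 113, 160, 149, 54, 29, 44]
```

```bash
python3 -c "
from plant import bot
print(bot.close_job())"
```

```text
the job is handed in; nothing more can be done
None
```

I handed the job in at about 17.6 s with the bar down in both notches and the joint shut after six squeezes. The trigger is held home at 30 N; from the images the foot is pressed in roughly 8–10 mm, and the judge's verdict was not shown.

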